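# Set out the mould kit beside the stacked totes

## Task

Set out the mould kit for the fitter: stack the empty blue tote squarely on the one with bolts, turned end for end so that it rests on the rim lugs and does not nest. On the laydown board put the locating ring flat in the middle field with the guide pillar standing upright inside it, between the two steel blocks: the core insert (round boss) in the end field nearer the totes you stacked, the stepped heel block in the other end field, each upright as it is now, centred, with its long side along the row of fields. Leave the oil can and the hammer alone and let go of everything.

Things in the scene. Friction and masses are not known exactly. Their poses are not given: they have to be found in the camera images.
- base_tote: fixed blue stack-nest tote with a layer of bolts in it, same shape as loose_tote, left or right of the board. Origin: centre of underside, z up. Inside the rim, tops at height 54: two corner lugs at its +x end, one centre lug at -x. Underneath: centre foot at +x, two corner feet at -x. Same way round a tote nests in it (29 mm up); turned 180 deg the feet rest on the lugs: origin 54 mm up.
- loose_tote: empty loose blue tote, 160 g, 156 (x) x 100 (y) x 60 high; origin: centre of underside. Across the board from the fixed one, same way round within 0.6 rad. Upright rim band 8 thick, heights 36-60, mouth 140 x 84, walls lean in below: pinch a long side's rim (x 0, y +-46) from above, fingertips at height 38 or more. Stacked, its play in the rim is 5 mm in x, 6 mm in y each way.
- board: plywood laydown board fixed flat on the bench, 104 (own x) x 290 (own y) x 6 thick, origin at the centre of its underside (top face 6 mm above it). Three black-outlined square fields, 84 outside, in a row along its y axis: centres at y = -95, 0 and +95 mm, x = 0. Its yaw is within 0.25 rad of zero, so its x points roughly away from the robot.
- insert: core insert: steel block 40 (own x) x 60 (own y) x 30 high with a round boss, 22 across and 16 high, in the middle of its top; origin at the centre of its underside, z up; about 0.55 kg; starts standing on the bench
- heel: stepped heel block: steel L-shape 36 (own x) x 64 (own y); 16 high over its full length, with a step 26 long and 42 high in all at its +y end; origin at the centre of its underside, z up; about 0.4 kg; starts standing on the bench
- ring: locating ring: dark steel ring, outside 64, bore 42, 16 high, lying flat; origin at the centre of its underside, axis z up; about 0.23 kg
- pillar: guide pillar: plain steel pin 26 in diameter, 60 high, the top 6 mm tapering; stands upright on its foot; origin at the centre of its underside, z up; about 0.25 kg
- oil_can: bystander: blue can 66 in diameter, 120 high, standing beyond the board; origin at the centre of its underside
- hammer: bystander: hammer lying beyond the board, handle along its own x; origin on the underside. (A fixed mould, 200 x 200 x 165 high, stands on the bench well off to the right, beside the robot base.)
There are look-alikes about, which are no part of the job. Several things look just like the ring: the one meant starts farthest to the robot's right.

How it is judged:
By the outcome, as a careful person would: the job done as asked, in the order asked, and still so for the second after the job is handed in, with the robot touching nothing.
It also fails if it takes over 144 s, if anything falls off the work surface, if the arm or the gripper's body presses on something with over 40 N, if the wrist force passes 120 N, or if a joint passes its speed limit or range.

## Robot

A 6-joint arm with a two-finger parallel gripper is mounted at the origin on the work surface. World frame = base frame: x ahead of the robot, y to its left, z up, the work surface at z = 0. Lengths are in m, angles in degrees, forces in N, time in s.
With the tool pointing down it reaches from about 0.375 to 0.9 m from the base axis. Payload 3.1 kg.
Tool frame: the origin (TCP) lies at the very end of the fingers, on their centre line; the grasp point (between the pads) lies 19 mm behind it (bot.hold_point_z is the z of the grasp point in the tool frame, in m); z points along the fingers, y is the line along which they close (so a half turn about z gives the same grasp; the last joint's range is limited). The gripper opens to 87 mm and grips with 3 to 60 N. Pads are 19 mm wide; open, the fingers measure 117 mm over their backs; the gripper's body (75 mm by 190 mm) begins 51 mm behind the grasp point.
Start: joints at [-77.607, 30.224, 82.088, -0, 67.689, -10.227], TCP at [0.24, -0.577, 0.223] pointing down, gripper open.
Joint ranges: [-176.69, 176.69], [-43.24, 126.21], [12.49, 139.97], [-82, 262], [0, 151.66], [-163.58, 163.58]. Speed limits (degrees/s): [159.86, 159.86, 180, 180, 180, 180].

## Interface

Orientations are given as a 3x3 rotation matrix whose columns are the frame's x, y, z axes.
In Python, from rig import bot, capture, camera_model gives the robot as it stands.
- The arm moves only by the tool apply_moves, never from a script. Its argument "plan" is text: rows parted by semicolons, each of 6 numbers parted by spaces: the shift along the tool's x, y, z in units of 0.05 m (1.0 is 0.05 m), then the turn, a rotation vector about the tool's x, y, z in units of 360 degrees (1.0 is 360 degrees). In form: dx dy dz ax ay az; .... A call has 1 to 10 rows; each row shifts and turns the commanded pose from where the row before left it, along the tool's axes as they then stand; what a row does not reach is not made up. A row lasts 1/12 s, in which the tool goes at most 41.7 mm and 7.16 degrees, less where a joint would pass 70% of its speed; a pose out of reach is approached as far as the arm can. A call with a number of a shift or a turn outside -1 to 1 is refused whole. A call with a gripper value outside its range is refused whole. "gripper" is the gripper command: -1 is shut, 1 is fully open, values between are in proportion, set as the call begins (left out, the last holds). The fingers move at their own pace and stop on an object; the grip force is fixed at half the most. Time passes only in rows, so rows that do not move let the fingers close. It gives the time, the measured TCP pose, the force, the opening and the grip force at its end, in the units of the state.
- bot.read_state(): the state, without advancing time (a new reading comes with each control period).
- capture(name): name is "side" or "top"; returns the picture (480x640x3 uint8, red, green, blue); there is no depth.
- camera_model(name): a dict with "vertical_fov" (degrees; the focal length in pixels is half the picture's height over the tangent of half this angle, whatever the lens; pixels are square), "cx", "cy" (the principal point, pixels), "position" and "rotation" of the camera in the world. Camera axes: x right, y down, z forward; pixel columns grow to the right and rows downward; lengths in m; the calibration is good to about 2 mm. A picture is of the moment at which its call begins. camera_model takes no time and is no camera call.
- bot.hand_in(): hands the job in; it is judged then, once.
The state is a dict: "time_s": time; "joint_positions": joint angles; "qvel": joint speeds; "tau": joint torques, N m; "position": TCP position; "tcp_rot": TCP orientation; "force": force on the tool from outside, world axes, zero at the start; "moment": the same for the moment, N m; "opening": opening from 0.0 (shut) to 1.0 (fully open); "grasp_force": force on a finger pad.
Only numpy, scipy, OpenCV 4.12 (cv2) and the standard library are available. Lean on these libraries where they do the work, as an engineer would, in place of code of your own. Each camera call takes 0.05 s, during which the arm holds its last target. There are 200 camera calls.

## Working session

There is one attempt and no reset: what is moved stays moved. The work goes in short steps, Python scripts to look and compute and a tool call to move; the robot and the scene stay as the last step left them, time stands still between calls to the robot, and variables do not carry over. Pictures are saved under pics/ and viewed, at most 14 in all, crops included, and the job is handed in when it is done.

Besides the shell and the picture viewer there is one more tool, called in YAML: its name, and indented under it one key for each argument. apply_moves: Moves the arm, as the interface text tells. Its arguments: {"type":"object","properties":{"plan":{"type":"string"},"gripper":{"type":"number"}},"required":["plan"]}

```bash
ls; mkdir -p pics; python3 - <<'E'
from rig import bot,capture,camera_model
import cv2
for n in("side","top"):
    m=camera_model(n);print(n,m)
    cv2.imwrite(f"pics/{n}0.png",capture(n)[:,:,::-1])
print(bot.read_state(), bot.hold_point_z)
E
```

```text
pics
side {'vertical_fov': 45.949893360349186, 'cx': 310.810469643468, 'cy': 231.43844031937687, 'position': array([0.02774134, 0.6025907 , 0.65772351]), 'rotation': array([[-0.76356203, -0.40769444,  0.5007577 ],
       [-0.64556295,  0.46408486, -0.60652594],
       [ 0.01488318, -0.7863908 , -0.61755   ]])}
top {'vertical_fov': 52.64743162192711, 'cx': 324.7536953679455, 'cy': 240.04606452280652, 'position': array([ 0.4206594 , -0.02011311,  0.98055113]), 'rotation': array([[-2.07728573e-03, -9.89102706e-01,  1.47212506e-01],
       [-9.99997731e-01,  2.12413693e-03,  1.61049998e-04],
       [-4.71994509e-04, -1.47211837e-01, -9.89104874e-01]])}
{'time_s': 0.1, 'joint_positions': array([-7.76047224e+01,  3.02738962e+01,  8.21481394e+01, -1.18903416e-03,
        6.76877775e+01, -1.02280761e+01]), 'qvel': array([-0.00084493, -0.17205477, -0.15716947, -0.02042862,  0.02904649,
       -0.1074725 ]), 'tau': array([-5.09291967e-04, -4.40985990e+01, -1.77150911e+01,  6.35419716e-02,
        5.34171530e-02, -5.64741504e-05]), 'position': array([ 0.24029337, -0.57626463,  0.22167174]), 'tcp_rot': array([[ 9.23050533e-01,  3.84678473e-01, -4.30158626e-04],
       [ 3.84678580e-01, -9.23048699e-01,  1.86780251e-03],
       [ 3.21446059e-04, -1.88954891e-03, -9.99998163e-01]]), 'force': array([0.43336771, 0.59150475, 0.02338904]), 'moment': array([-0.04958805,  0.00100244, -0.01114833]), 'grasp_force': 0.0, 'opening': 0.9999521724565521} -0.0187
```

View pics/top0.png

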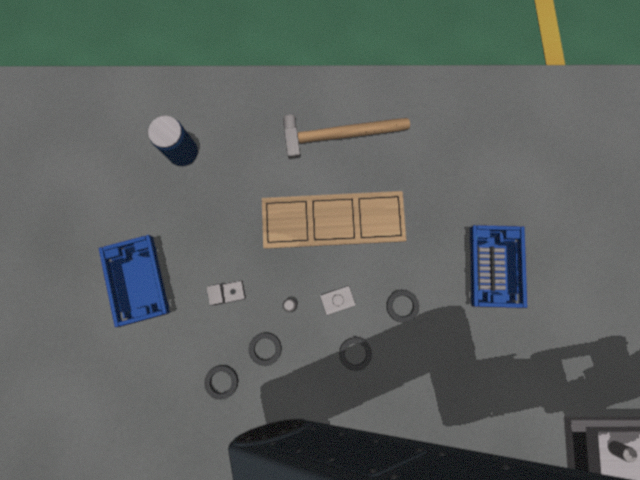

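View pics/side0.png

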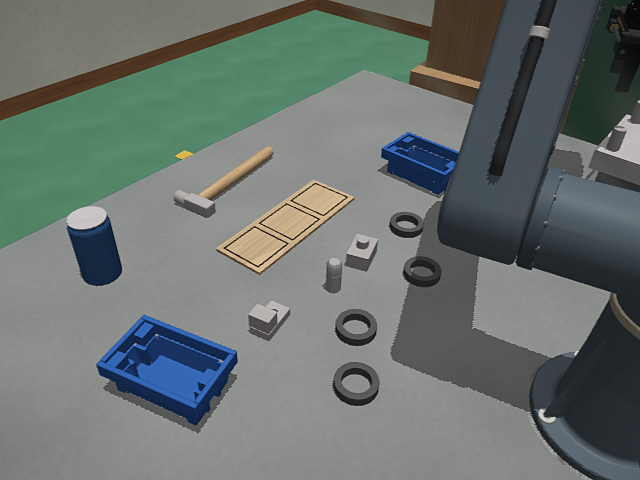

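The things that could be taken for the ring are the rings at top-view pixels (403,305), (355,352), (265,348) and (221,381). The one farthest to the robot's right (-y is image right) is **(403,305)**. The tote with bolts is at (498,266) on the right and the empty tote is at (134,281) on the left. The insert is at (338,300), the heel at (225,293) with its tall step on the left (+y), and the pillar at (290,304). The core insert therefore goes in the right field and the heel in the left.

```bash
cat > h.py <<'E'
import numpy as np, cv2
from scipy.optimize import minimize
from rig import bot,capture,camera_model
CM={n:camera_model(n) for n in("side","top")}
def proj(n,P):
    m=CM[n];f=240/np.tan(np.radians(m["vertical_fov"])/2)
    c=(np.asarray(P)-m["position"])@m["rotation"]
    return f*c[:,:2]/c[:,2:]+[m["cx"],m["cy"]]
def unproj(n,uv,z):
    m=CM[n];f=240/np.tan(np.radians(m["vertical_fov"])/2)
    d=m["rotation"]@np.array([(uv[0]-m["cx"])/f,(uv[1]-m["cy"])/f,1]);p=m["position"]
    return (p+d*(z-p[2])/d[2])[:2]
def box(x0,x1,y0,y1,z0,z1):
    return np.array([[x,y,z] for x in(x0,x1) for y in(y0,y1) for z in(z0,z1)])/1e3
def cyl(d,z0,z1,d1=None):
    a=np.linspace(0,2*np.pi,48,endpoint=False);c=np.c_[np.cos(a),np.sin(a)]
    return np.r_[np.c_[c*d/2,0*a+z0],np.c_[c*(d1 or d)/2,0*a+z1]]/1e3
MODEL={"tote":[box(-78,78,-50,50,36,60),np.r_[box(-70,70,-42,42,36,36),box(-65,65,-36,36,0,0)]],
"board":[box(-52,52,-145,145,0,6)],"insert":[box(-20,20,-30,30,0,30),cyl(22,30,46)],
"heel":[box(-18,18,-32,32,0,16),box(-18,18,6,32,0,42)],"ring":[cyl(64,0,16)],"pillar":[cyl(26,0,54),cyl(26,54,60,20)]}
S=4
def render(n,k,q,z=0):
    im=np.zeros((480*S,640*S),np.uint8);c,s=np.cos(q[2]),np.sin(q[2])
    for H in MODEL[k]:
        W=H@np.array([[c,s,0],[-s,c,0],[0,0,1]])+[q[0],q[1],z]
        p=(proj(n,W)+.5)*S-.5
        cv2.fillConvexPoly(im,cv2.convexHull(np.round(p*16).astype(np.int32)),255,shift=4)
    return im
def mask(img,k):
    I=cv2.resize(img,None,fx=S,fy=S,interpolation=cv2.INTER_LINEAR).astype(int);r,g,b=I[...,0],I[...,1],I[...,2]
    if k=="tote":m=b-r>30
    elif k=="board":m=r-b>25
    elif k=="ring":m=r<THR
    else:m=r>TH
    return m.astype(np.uint8)*255
TH=140;THR=62
def comp(m,uv,close=0):
    """component at/near pixel uv, holes filled"""
    n,l,st,ct=cv2.connectedComponentsWithStats(m)
    u,v=np.array(uv)*S;w=l[max(0,v-15*S):v+15*S,max(0,u-15*S):u+15*S];c=np.bincount(w[w>0]).argmax()
    cs,_=cv2.findContours((l==c).astype(np.uint8),cv2.RETR_EXTERNAL,cv2.CHAIN_APPROX_NONE)
    o=np.zeros_like(m);cv2.drawContours(o,cs,-1,255,-1);return o
def fit(k,q0,masks,z=0):
    def L(q):
        return sum(np.count_nonzero(render(n,k,(q[0],q[1],q[2]*10),z)^m) for n,m in masks.items())
    q0=np.array(q0,float);q0[2]/=10
    best=None
    for d in(.012,.004):
        s=np.vstack([q0]+[q0+d*e for e in np.eye(3)])
        r=minimize(L,q0,method="Nelder-Mead",options=dict(initial_simplex=s,xatol=1e-4,fatol=1,maxiter=90));q0=r.x
    q=q0.copy();q[2]*=10
    return q,r.fun/sum(np.count_nonzero(m) for m in masks.values())
E
cat > m.py <<'E'
from h import *
T=cv2.imread("pics/top0.png")[:,:,::-1];D=cv2.imread("pics/side0.png")[:,:,::-1]
print([T[y,x].tolist() for x,y in((340,270),(338,293),(233,293),(214,295),(290,301),(403,291),(440,320),(417,305))])
J=[("tote",(134,281),(170,370),.2,.05),("tote",(498,266),(400,160),0,.05),("board",(333,219),(290,222),0,.006),("insert",(338,300),(362,250),.3,.03),("heel",(225,293),None,.1,.03),("pillar",(290,304),None,0,.06),("ring",(403,305),None,0,.016)]
vis=T.copy()
for k,t,s,y,h in J:
    q0=[*unproj("top",t,h/2),y]
    mt={"top":comp(mask(T,k),t)}
    q,e=fit(k,q0,mt);print(k,np.round(q,4),round(e,3),end=" ")
    if s and k!="insert" and not(k=="tote" and t[0]>400):
        q2,e2=fit(k,q0,{"side":comp(mask(D,k),s)});print("side",np.round(q2,4),round(e2,3),end="")
    print()
    r=cv2.resize(render("top",k,q),(640,480));cs,_=cv2.findContours((r>127).astype(np.uint8),0,2);cv2.drawContours(vis,cs,-1,(255,0,0),1)
cv2.imwrite("pics/fit.png",cv2.resize(vis[180:410,90:540],(800,409))[:,:,::-1])
E
time python3 m.py
```

```text
[[109, 109, 107], [162, 156, 156], [89, 88, 87], [160, 155, 154], [152, 146, 145], [65, 69, 66], [67, 66, 67], [74, 73, 75]]
tote [0.483  0.3471 0.2628] 0.048 side [0.4819 0.3481 0.2629] 0.028
tote [ 0.5081 -0.3532 -0.0302] 0.049 
board [ 0.6096 -0.037   0.0494] 0.006 side [ 0.6099 -0.0369  0.0512] 0.018
insert [ 0.4441 -0.0452  0.3517] 0.093 
heel [0.4653 0.1453 0.1426] 1.328 
pillar [0.4343 0.0444 0.1208] 1.869 
ring [ 0.4392 -0.1662 -0.1048] 35.496 
real	0m4.316s
user	0m3.812s
sys	0m1.273s
```

```bash
python3 - <<'E'
from h import *
T=cv2.imread("pics/top0.png")[:,:,::-1]
c=T[270:340,195:435]
g=np.clip((c.astype(float)-20)*1.5,0,255).astype(np.uint8)
cv2.imwrite("pics/crop1.png",cv2.resize(g,(792,231),interpolation=cv2.INTER_CUBIC)[:,:,::-1])
print(T[305,380:425,0]);print(T[283:330,403,0]);print(T[292,205:250,0]);print(T[290:315,290,0])
E
```

```text
[107 107 111 107 107 102  75  59  71  78  75  70  80 105 110 108 102 103
 107 108 112 108 108 106 109 105 105 108 111 107 109 102  72  48  64  72
  70  74  72  92 102 110 107 111 108]
[107 107 105 108 105 105  87  68  65  71  71  74  82  97 110 107 107 113
 108 108 108 108 106 107 108 108 107 111 110 105 110 108  90  65  65  73
  71  73  72  65  64  67  67  63  66  65  66]
[105 115 135 150 155 157 155 155 158 156 158 157 156 163 158 138  94  61
  90 145 160 161 162 159 148 113  77  69  68  81 119 150 165 162 161 159
 164 154 108  70  92 109 106 108 104]
[106 106 104 106 108 104  86  69  66  91 124 152 165 164 166 166 170 168
 166 141 108  90  98 104 106]
```

View pics/crop1.png

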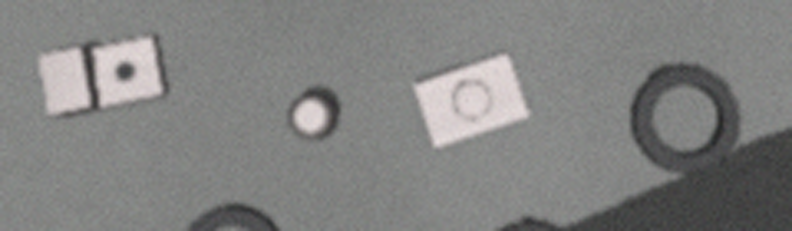

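The ring at (403,305) stands alone as the rightmost one, with the arm's shadow just touching its lower edge. I'll refine the small parts using their lit top faces and the bore.

```bash
cat > m2.py <<'E'
from h import *
import h
T=cv2.imread("pics/top0.png")[:,:,::-1]
MODEL["insert"]=[box(-20,20,-30,30,30,30),cyl(22,30,46)]
MODEL["heel"]=[box(-18,18,-32,6,16,16),box(-18,18,6,32,42,42)]
h.TH=134
m=mask(T,"steel")
def roi(m,u0,u1,v0,v1):
    o=np.zeros_like(m);o[v0*S:v1*S,u0*S:u1*S]=m[v0*S:v1*S,u0*S:u1*S];return o
for k,t,w,y,hh in(("insert",(338,300),22,.35,.03),("heel",(225,293),24,.14,.02)):
    mm=roi(m,t[0]-w,t[0]+w,t[1]-w,t[1]+w)
    if k=="insert": mm=cv2.morphologyEx(mm,cv2.MORPH_CLOSE,np.ones((9,9)))
    else:
        c=comp(255-mm,(233,292)) if 0 else mm
        cs,_=cv2.findContours(mm,0,cv2.CHAIN_APPROX_NONE);mm=mm*0;cv2.drawContours(mm,cs,-1,255,-1)
    for y0 in(y,y+.1,y-.1):
        print(k,*[np.round(x,4) for x in fit(k,[*unproj("top",t,hh),y0],{"top":mm})])
def cen(b,z):
    M=cv2.moments(b,True);u=(np.array([M["m10"],M["m01"]])/M["m00"]+.5)/S-.5
    print(u,np.sqrt(M["m00"])/S*np.sqrt(4/np.pi),unproj("top",u,z))
cen(roi(m,280,300,292,315),.06)
I=cv2.resize(T,None,fx=S,fy=S).astype(int)[...,0]
b=((I>90)*255).astype(np.uint8);n,l=cv2.connectedComponents(b);cen((l==l[305*S,403*S]).astype(np.uint8),.008)
E
python3 m2.py
```

```text
insert [ 0.4441 -0.0443  0.3246] 0.0567
insert [ 0.4439 -0.0444  0.3314] 0.0561
insert [ 0.4439 -0.0448  0.3314] 0.0561
heel [0.4597 0.1752 0.2182] 0.1632
heel [0.4593 0.1747 0.2153] 0.1625
heel [0.4597 0.1749 0.2031] 0.1635
[288.56088517 304.84366029] 9.11912593210091 [0.43457322 0.04837971]
[401.94355792 305.34007629] 19.242504387508774 [ 0.43391177 -0.17305704]
```

```bash
cat > p.py <<'E'
# usage: plan([(x,y,z,yawdeg,nrows),...]) prints rows in tool axes from the measured pose
import numpy as np
from rig import bot
def pose():
    s=bot.read_state();R=s["tcp_rot"];return np.r_[s["position"],np.degrees(np.arctan2(R[1,0],R[0,0]))],s
def plan(W,start=None):
    p,s=pose();p=np.array(p if start is None else start,float);out=[]
    for w in W:
        t=np.array(w[:4],float);n=int(w[4]);a=p.copy();d=t-a
        if len(w)<6:d[3]=(d[3]+180)%360-180     # 6th item: keep the turn as given (no wrap)
        for i in range(1,n+1):
            g=a+d*i/n;c,k=np.cos(np.radians(p[3])),np.sin(np.radians(p[3]));e=g-p
            r=np.round([(c*e[0]+k*e[1])/.05,(k*e[0]-c*e[1])/.05,-e[2]/.05],2);az=round(-e[3]/360,4)
            p=p+np.r_[(c*r[0]+k*r[1])*.05,(k*r[0]-c*r[1])*.05,-r[2]*.05,-az*360]
            out.append(f"{r[0]:g} {r[1]:g} {r[2]:g} 0 0 {az:g}".replace("-0 ","0 "))
            assert np.linalg.norm(r)*50<41.7 and abs(az)<.0199,(r,az)
    for i in range(0,len(out),10):print("; ".join(out[i:i+10]))
E
python3 - <<'E'
from p import *
plan([(.47,-.15,.21,105,13),(.4945,.3031,.16,195.06,13)])
E
```

```text
0.58 -0.47 0.02 0 0 -0.0176; 0.63 -0.4 0.02 0 0 -0.0176; 0.66 -0.33 0.01 0 0 -0.0176; 0.7 -0.26 0.02 0 0 -0.0176; 0.73 -0.18 0.02 0 0 -0.0176; 0.73 -0.09 0.02 0 0 -0.0176; 0.75 -0.01 0.02 0 0 -0.0176; 0.74 0.06 0.01 0 0 -0.0176; 0.73 0.15 0.02 0 0 -0.0176; 0.71 0.23 0.02 0 0 -0.0176
0.68 0.31 0.02 0 0 -0.0176; 0.64 0.38 0.02 0 0 -0.0176; 0.59 0.45 0.01 0 0 -0.0176; 0.66 0.22 0.08 0 0 -0.0192; 0.64 0.29 0.07 0 0 -0.0193; 0.59 0.37 0.08 0 0 -0.0192; 0.54 0.44 0.08 0 0 -0.0193; 0.49 0.5 0.08 0 0 -0.0192; 0.42 0.56 0.07 0 0 -0.0193; 0.36 0.6 0.08 0 0 -0.0192
0.27 0.64 0.08 0 0 -0.0193; 0.2 0.67 0.07 0 0 -0.0192; 0.12 0.69 0.08 0 0 -0.0193; 0.03 0.7 0.08 0 0 -0.0192; -0.05 0.69 0.08 0 0 -0.0192; -0.14 0.69 0.07 0 0 -0.0193
```

apply_moves:
  plan: "0.58 -0.47 0.02 0 0 -0.0176; 0.63 -0.4 0.02 0 0 -0.0176; 0.66 -0.33 0.01 0 0 -0.0176; 0.7 -0.26 0.02 0 0 -0.0176; 0.73 -0.18 0.02 0 0 -0.0176; 0.73 -0.09 0.02 0 0 -0.0176; 0.75 -0.01 0.02 0 0 -0.0176; 0.74 0.06 0.01 0 0 -0.0176; 0.73 0.15 0.02 0 0 -0.0176; 0.71 0.23 0.02 0 0 -0.0176"
  gripper: 0

```text
time_s: 0.93
position: [0.4172, -0.2471, 0.2133]
tcp_rot: [[0.065, 0.998, -0.0], [0.998, -0.065, 0.0], [0.0, -0.0, -1.0]]
force: [0.7, 0.3, 0.4]
opening: 0.499
grasp_force: 0.0
```

apply_moves:
  plan: "0.68 0.31 0.02 0 0 -0.0176; 0.64 0.38 0.02 0 0 -0.0176; 0.59 0.45 0.01 0 0 -0.0176; 0.66 0.22 0.08 0 0 -0.0192; 0.64 0.29 0.07 0 0 -0.0193; 0.59 0.37 0.08 0 0 -0.0192; 0.54 0.44 0.08 0 0 -0.0193; 0.49 0.5 0.08 0 0 -0.0192; 0.42 0.56 0.07 0 0 -0.0193; 0.36 0.6 0.08 0 0 -0.0192"

```text
time_s: 1.77
position: [0.483, 0.0951, 0.1837]
tcp_rot: [[-0.897, 0.441, -0.0], [0.441, 0.897, -0.0], [0.0, -0.0, -1.0]]
force: [-0.5, -0.3, 0.4]
opening: 0.499
grasp_force: 0.0
```

apply_moves:
  plan: "0.27 0.64 0.08 0 0 -0.0193; 0.2 0.67 0.07 0 0 -0.0192; 0.12 0.69 0.08 0 0 -0.0193; 0.03 0.7 0.08 0 0 -0.0192; -0.05 0.69 0.08 0 0 -0.0192; -0.14 0.69 0.07 0 0 -0.0193; 0 0 0 0 0 0; 0 0 0 0 0 0; 0 0 0 0 0 0"

```text
time_s: 2.52
position: [0.4941, 0.3022, 0.1606]
tcp_rot: [[-0.966, -0.26, -0.001], [-0.26, 0.966, -0.001], [0.002, -0.001, -1.0]]
force: [0.3, 0.0, -0.1]
opening: 0.503
grasp_force: 0.0
```

apply_moves:
  plan: "0 0.02 0.6 0 0 0; 0 0 0.6 0 0 0; 0 0 0.6 0 0 0; 0 0 0.4 0 0 0; 0 0 0.19 0 0 0; 0 0 0 0 0 0; 0 0 0 0 0 0"

```text
time_s: 3.1
position: [0.495, 0.3026, 0.0419]
tcp_rot: [[-0.966, -0.258, -0.0], [-0.258, 0.966, -0.0], [0.0, -0.0, -1.0]]
force: [-0.3, -0.8, 0.0]
opening: 0.496
grasp_force: 0.0
```

apply_moves:
  plan: "0 0 0 0 0 0; 0 0 0 0 0 0; 0 0 0 0 0 0; 0 0 0 0 0 0; 0 0 0 0 0 0; 0 0 0 0 0 0; 0 0 0 0 0 0; 0 0 0 0 0 0"
  gripper: -1

```text
time_s: 3.77
position: [0.4946, 0.3036, 0.0418]
tcp_rot: [[-0.966, -0.26, 0.0], [-0.26, 0.966, 0.0], [-0.0, 0.0, -1.0]]
force: [-0.5, -0.9, 2.1]
opening: 0.087
grasp_force: 30.0
```

apply_moves:
  plan: "0 0 -0.2 0 0 0; 0 0 -0.5 0 0 0; 0 0 -0.6 0 0 0; 0 0 -0.6 0 0 0; 0 0 -0.6 0 0 0; 0 0 -0.3 0 0 0; 0 0 0 0 0 0; 0 0 0 0 0 0"

```text
time_s: 4.43
position: [0.4946, 0.3036, 0.1823]
tcp_rot: [[-0.966, -0.26, 0.001], [-0.26, 0.966, 0.0], [-0.002, 0.0, -1.0]]
force: [0.1, -0.4, -1.3]
opening: 0.085
grasp_force: 30.0
```

```bash
python3 - <<'E'
from p import *
from h import capture
import cv2
for n in("top","side"):cv2.imwrite(f"pics/{n}1.png",capture(n)[:,:,::-1])
p,s=pose();print(p,s["joint_positions"],s["force"],s["opening"],s["grasp_force"])
E
```

```text
[   0.49325205    0.30306247    0.18015249 -164.9393882 ] [ 2.05143564e+01  2.97464202e+01  9.11632943e+01 -2.76772130e-03
  5.92822922e+01 -8.45448720e+01] [ 0.71782835  0.14780636 -1.97903034] 0.09206681669971829 30.00134378671646
```

View pics/side1.png

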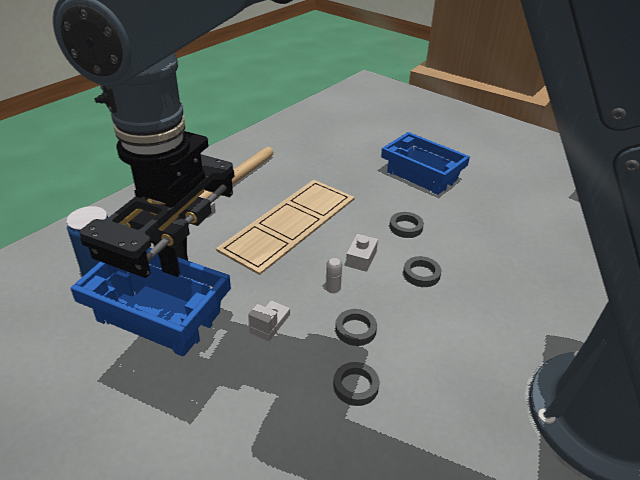

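The side view shows the tote lifted level at (150,300) with the gripper at (175,260). The base tote at (425,160) and the ring at (406,224) are now clear of shadow, so I'll refit them.

```bash
cat > m3.py <<'E'
from h import *
import h
T=cv2.imread("pics/top1.png")[:,:,::-1];D=cv2.imread("pics/side1.png")[:,:,::-1]
a=comp(mask(T,"tote"),(498,266));b=comp(mask(D,"tote"),(400,165))
for mm in({"top":a},{"side":b},{"top":a,"side":b}):print("base",*[np.round(x,4) for x in fit("tote",[.508,-.353,-.03],mm)])
h.THR=88
for n,I,t in(("top",T,(388,305)),("side",D,(393,230))):
    try:print("ring",n,*[np.round(x,4) for x in fit("ring",[.434,-.173,0],{n:comp(mask(I,"ring"),t)})])
    except Exception as e:print(e)
E
python3 m3.py; python3 - <<'E'
import numpy as np
from p import *
b=np.array([.508,-.3532]);a=np.radians(178.3)
t=b+0.0457*np.array([np.sin(a),-np.cos(a)]);print(t)
E
```

```text
base [ 0.5082 -0.3526 -0.0259] 0.048
base [ 0.5081 -0.3503 -0.0282] 0.0312
base [ 0.5081 -0.3523 -0.0294] 0.0443
ring top [ 0.4339 -0.1729  0.04  ] 0.0267
ring side [ 0.434  -0.1727  0.0354] 2.5901
[ 0.50935575 -0.30752011]
```

```bash
python3 - <<'E'
from p import *
plan([(.5,-.0,.205,-263,15,1),(.5095,-.3063,.18,-361.6,15,1)],[.4946,.3036,.1823,-164.94])
E
```

```text
0.1 -0.39 -0.03 0 0 0.0182; 0.05 -0.4 -0.03 0 0 0.0181; 0.01 -0.41 -0.03 0 0 0.0182; -0.04 -0.4 -0.03 0 0 0.0181; -0.09 -0.4 -0.03 0 0 0.0182; -0.13 -0.38 -0.03 0 0 0.0182; -0.17 -0.37 -0.03 0 0 0.0181; -0.21 -0.34 -0.03 0 0 0.0182; -0.25 -0.32 -0.03 0 0 0.0181; -0.29 -0.29 -0.03 0 0 0.0182
-0.31 -0.25 -0.03 0 0 0.0182; -0.35 -0.22 -0.03 0 0 0.0181; -0.36 -0.17 -0.03 0 0 0.0182; -0.38 -0.13 -0.03 0 0 0.0181; -0.4 -0.09 -0.03 0 0 0.0182; -0.41 -0.04 0.03 0 0 0.0183; -0.4 0.01 0.04 0 0 0.0182; -0.41 0.06 0.03 0 0 0.0183; -0.39 0.1 0.03 0 0 0.0182; -0.39 0.15 0.04 0 0 0.0183
-0.36 0.19 0.03 0 0 0.0183; -0.34 0.23 0.03 0 0 0.0182; -0.31 0.26 0.03 0 0 0.0183; -0.27 0.3 0.04 0 0 0.0182; -0.24 0.33 0.03 0 0 0.0183; -0.2 0.36 0.03 0 0 0.0182; -0.16 0.38 0.04 0 0 0.0183; -0.12 0.39 0.03 0 0 0.0183; -0.07 0.4 0.03 0 0 0.0182; -0.02 0.41 0.04 0 0 0.0183
```

apply_moves:
  plan: "0.1 -0.39 -0.03 0 0 0.0182; 0.05 -0.4 -0.03 0 0 0.0181; 0.01 -0.41 -0.03 0 0 0.0182; -0.04 -0.4 -0.03 0 0 0.0181; -0.09 -0.4 -0.03 0 0 0.0182; -0.13 -0.38 -0.03 0 0 0.0182; -0.17 -0.37 -0.03 0 0 0.0181; -0.21 -0.34 -0.03 0 0 0.0182; -0.25 -0.32 -0.03 0 0 0.0181; -0.29 -0.29 -0.03 0 0 0.0182"

```text
time_s: 5.37
position: [0.4965, 0.1001, 0.1946]
tcp_rot: [[-0.634, 0.773, -0.005], [0.773, 0.634, 0.0], [0.003, -0.004, -1.0]]
force: [0.2, -0.9, -0.5]
opening: 0.085
grasp_force: 30.0
```

apply_moves:
  plan: "-0.31 -0.25 -0.03 0 0 0.0182; -0.35 -0.22 -0.03 0 0 0.0181; -0.36 -0.17 -0.03 0 0 0.0182; -0.38 -0.13 -0.03 0 0 0.0181; -0.4 -0.09 -0.03 0 0 0.0182; -0.41 -0.04 0.03 0 0 0.0183; -0.4 0.01 0.04 0 0 0.0182; -0.41 0.06 0.03 0 0 0.0183; -0.39 0.1 0.03 0 0 0.0182; -0.39 0.15 0.04 0 0 0.0183"

```text
time_s: 6.2
position: [0.5017, -0.1027, 0.1935]
tcp_rot: [[0.442, 0.897, -0.004], [0.897, -0.442, 0.002], [0.0, -0.005, -1.0]]
force: [0.2, 0.1, -1.4]
opening: 0.091
grasp_force: 30.0
```

apply_moves:
  plan: "-0.36 0.19 0.03 0 0 0.0183; -0.34 0.23 0.03 0 0 0.0182; -0.31 0.26 0.03 0 0 0.0183; -0.27 0.3 0.04 0 0 0.0182; -0.24 0.33 0.03 0 0 0.0183; -0.2 0.36 0.03 0 0 0.0182; -0.16 0.38 0.04 0 0 0.0183; -0.12 0.39 0.03 0 0 0.0183; -0.07 0.4 0.03 0 0 0.0182; -0.02 0.41 0.04 0 0 0.0183"

```text
time_s: 7.03
position: [0.5082, -0.3064, 0.1765]
tcp_rot: [[0.999, -0.034, -0.004], [-0.034, -0.999, 0.004], [-0.004, -0.003, -1.0]]
force: [0.7, 0.1, -0.7]
opening: 0.09
grasp_force: 30.0
```

apply_moves:
  plan: "0 0 0 0 0 0; 0 0 0 0 0 0; 0 0 0 0 0 0; 0 0 0 0 0 0"

```text
time_s: 7.37
position: [0.5088, -0.3048, 0.178]
tcp_rot: [[1.0, -0.027, -0.002], [-0.027, -1.0, 0.002], [-0.002, -0.002, -1.0]]
force: [0.1, 1.4, -0.6]
opening: 0.089
grasp_force: 30.0
```

```bash
python3 - <<'E'
from p import *
from h import *
p,s=pose();print(p,s["joint_positions"],s["force"],s["opening"])
for n in("top","side"):cv2.imwrite(f"pics/{n}2.png",capture(n)[:,:,::-1])
a,b=[cv2.imread(f"pics/{n}2.png") for n in("top","side")]
cv2.imwrite("pics/v2.png",np.hstack([cv2.resize(a[170:370,410:610],(400,400)),cv2.resize(b[60:260,310:510],(400,400))]))
E
```

```text
[ 0.50875372 -0.3048404   0.17800809 -1.52452541] [-4.17262556e+01  3.09039700e+01  8.92157947e+01  2.16272087e-02
  6.00602355e+01  4.97875892e+01] [ 0.0747827   1.35502932 -0.62952463] 0.08894453393432007
```

View pics/v2.png

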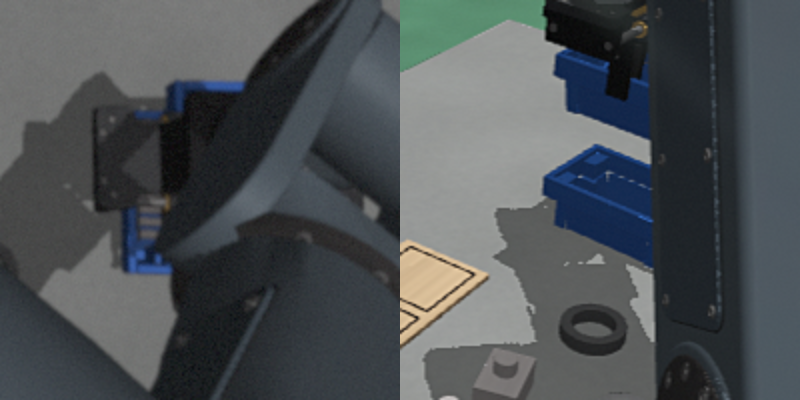

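The right crop shows the held tote directly above the base tote. It is aligned in the visible part, though the arm hides some of it. Lowering gently.

apply_moves:
  plan: "0.01 0.02 0.4 0 0 0; 0 0 0.4 0 0 0; 0 0 0.35 0 0 0; 0 0 0.25 0 0 0; 0 0 0.1 0 0 0; 0 0 0.04 0 0 0; 0 0 0.03 0 0 0; 0 0 0 0 0 0; 0 0 0 0 0 0"

```text
time_s: 8.22
position: [0.5105, -0.3077, 0.1015]
tcp_rot: [[1.0, -0.028, 0.001], [-0.028, -1.0, -0.001], [0.001, 0.001, -1.0]]
force: [-0.5, 0.9, -1.9]
opening: 0.091
grasp_force: 30.0
```

```bash
python3 - <<'E'
from p import *
from h import *
for n in("top","side"):cv2.imwrite(f"pics/{n}3.png",capture(n)[:,:,::-1])
p,s=pose();print(p,s["force"],s["opening"])
E
```

```text
[ 0.51038968 -0.30776752  0.10142996 -1.6024429 ] [-0.49617651 -0.22493297 -2.17816858] 0.08891253820531908
```

apply_moves:
  plan: "0 0 0.04 0 0 0; 0 0 0 0 0 0; 0 0 0.03 0 0 0; 0 0 0 0 0 0; 0 0 0 0 0 0"

```text
time_s: 8.73
position: [0.5098, -0.3073, 0.0969]
tcp_rot: [[1.0, -0.028, -0.0], [-0.028, -1.0, 0.0], [-0.0, -0.0, -1.0]]
force: [0.0, -0.5, -1.2]
opening: 0.091
grasp_force: 30.0
```

apply_moves:
  plan: "0 0 0.03 0 0 0; 0 0 0 0 0 0; 0 0 0.03 0 0 0; 0 0 0 0 0 0; 0 0 0 0 0 0"

```text
time_s: 9.15
position: [0.5101, -0.3074, 0.0955]
tcp_rot: [[1.0, -0.028, 0.001], [-0.028, -1.0, -0.001], [0.001, 0.001, -1.0]]
force: [-0.5, 1.9, 8.3]
opening: 0.091
grasp_force: 30.0
```

apply_moves:
  plan: "0 0 0 0 0 0; 0 0 0 0 0 0; 0 0 0 0 0 0; 0 0 0 0 0 0; 0 0 0 0 0 0; 0 0 0 0 0 0"
  gripper: 0

```text
time_s: 9.65
position: [0.5099, -0.3074, 0.0938]
tcp_rot: [[1.0, -0.028, -0.0], [-0.028, -1.0, 0.0], [-0.0, -0.0, -1.0]]
force: [0.1, -0.4, -0.4]
opening: 0.444
grasp_force: 0.0
```

apply_moves:
  plan: "0 0 -0.2 0 0 0; 0 0 -0.4 0 0 0; 0 0 -0.4 0 0 0; 0 0 -0.4 0 0 0; 0 0 -0.3 0 0 0; 0 0 0 0 0 0"

```text
time_s: 10.15
position: [0.5119, -0.309, 0.1832]
tcp_rot: [[1.0, -0.028, 0.006], [-0.028, -1.0, -0.005], [0.006, 0.005, -1.0]]
force: [1.1, -1.6, 0.1]
opening: 0.501
grasp_force: 0.0
```

```bash
python3 - <<'E'
from p import *
p,s=pose();print(p,s["force"],s["opening"])
plan([(.47,-.1,.17,45,7),(.434,-.173,.1,92.85,8)])
E
```

```text
[ 0.51190677 -0.30901508  0.18319162 -1.60184524] [ 1.1079487  -1.56272839  0.13419378] 0.5010385697662848
-0.14 -0.59 0.04 0 0 -0.0185; -0.06 -0.61 0.04 0 0 -0.0185; 0 -0.61 0.03 0 0 -0.0185; 0.08 -0.6 0.04 0 0 -0.0185; 0.14 -0.59 0.04 0 0 -0.0185; 0.21 -0.58 0.04 0 0 -0.0185; 0.28 -0.54 0.03 0 0 -0.0184; -0.19 0.07 0.18 0 0 -0.0166; -0.2 0.04 0.17 0 0 -0.0166; -0.2 0.03 0.18 0 0 -0.0167
-0.21 0 0.17 0 0 -0.0166; -0.2 -0.02 0.18 0 0 -0.0166; -0.2 -0.04 0.17 0 0 -0.0166; -0.19 -0.06 0.18 0 0 -0.0166; -0.19 -0.08 0.17 0 0 -0.0167
```

apply_moves:
  plan: "-0.14 -0.59 0.04 0 0 -0.0185; -0.06 -0.61 0.04 0 0 -0.0185; 0 -0.61 0.03 0 0 -0.0185; 0.08 -0.6 0.04 0 0 -0.0185; 0.14 -0.59 0.04 0 0 -0.0185; 0.21 -0.58 0.04 0 0 -0.0185; 0.28 -0.54 0.03 0 0 -0.0184; -0.19 0.07 0.18 0 0 -0.0166; -0.2 0.04 0.17 0 0 -0.0166; -0.2 0.03 0.18 0 0 -0.0167"
  gripper: 1

```text
time_s: 10.98
position: [0.4544, -0.1248, 0.1391]
tcp_rot: [[0.448, 0.894, -0.0], [0.894, -0.448, 0.0], [-0.0, -0.0, -1.0]]
force: [0.2, 0.6, -0.6]
opening: 0.99
grasp_force: 0.0
```

apply_moves:
  plan: "-0.21 0 0.17 0 0 -0.0166; -0.2 -0.02 0.18 0 0 -0.0166; -0.2 -0.04 0.17 0 0 -0.0166; -0.19 -0.06 0.18 0 0 -0.0166; -0.19 -0.08 0.17 0 0 -0.0167; 0 0 0 0 0 0; 0 0 0 0 0 0; 0 0 0 0 0 0; 0 0 0 0 0 0"

```text
time_s: 11.73
position: [0.4323, -0.1709, 0.0964]
tcp_rot: [[-0.049, 0.999, 0.001], [0.999, 0.049, -0.0], [-0.0, 0.001, -1.0]]
force: [-0.5, 0.2, -0.6]
opening: 0.999
grasp_force: 0.0
```

```bash
python3 - <<'E'
from p import *
from h import *
p,s=pose();print(p,s["force"],s["opening"])
for n in("top","side"):cv2.imwrite(f"pics/{n}4.png",capture(n)[:,:,::-1])
a,b=[cv2.imread(f"pics/{n}4.png") for n in("top","side")]
cv2.imwrite("pics/v4.png",np.hstack([cv2.resize(a[190:350,390:550],(400,400)),cv2.resize(b[80:240,340:500],(400,400))]))
mt=comp(mask(a[:,:,::-1],"tote"),(500,262))
print(fit("tote",[.508,-.352,-.03],{"top":mt},z=.054), fit("tote",[.508,-.352,-.03],{"top":mt},z=.029))
E
```

```text
[ 0.43234352 -0.17094254  0.09642687 92.79971955] [-0.52970679  0.24650439 -0.6304233 ] 0.999034863814254
(array([ 0.50991838, -0.35457146, -0.02672399]), np.float64(0.18137859574678047)) (array([ 0.51468927, -0.36559979, -0.02731074]), np.float64(0.165823752898801))
```

View pics/v4.png

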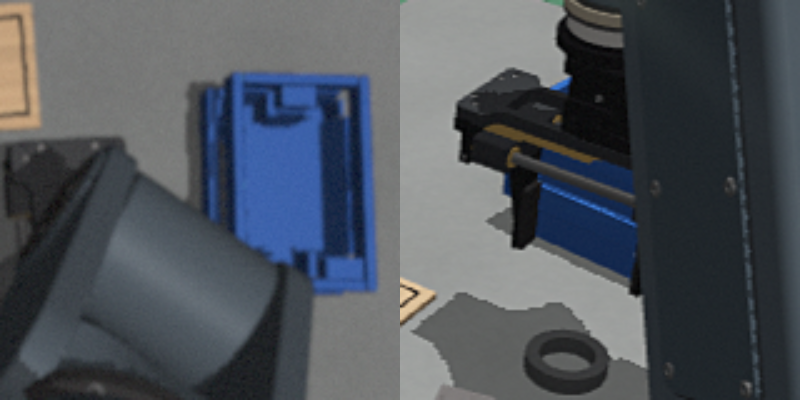

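The left crop shows the stacked tote's rim offset up over the base rim with parallel sides, and it looks square and raised. Next is the ring.

apply_moves:
  plan: "-0.04 0.03 0.4 0 0 0; 0 0 0.4 0 0 0; 0 0 0.4 0 0 0; 0 0 0.3 0 0 0; 0 0 0.2 0 0 0; 0 0 0.1 0 0 0; 0 0 0.03 0 0 0; 0 0 0 0 0 0; 0 0 0 0 0 0"

```text
time_s: 12.58
position: [0.434, -0.1734, 0.0051]
tcp_rot: [[-0.05, 0.999, 0.001], [0.999, 0.05, -0.001], [-0.001, 0.001, -1.0]]
force: [0.0, -0.1, 0.5]
opening: 1.004
grasp_force: 0.0
```

apply_moves:
  plan: "0 0 0 0 0 0; 0 0 0 0 0 0; 0 0 0 0 0 0; 0 0 0 0 0 0; 0 0 0 0 0 0; 0 0 0 0 0 0"
  gripper: -1

```text
time_s: 13.08
position: [0.4336, -0.1733, 0.0048]
tcp_rot: [[-0.05, 0.999, 0.0], [0.999, 0.05, -0.0], [-0.0, 0.0, -1.0]]
force: [-0.5, 0.1, 3.3]
opening: 0.729
grasp_force: 30.0
```

```bash
python3 - <<'E'
from p import *
plan([(.434,-.173,.07,92.87,3),(.6097,-.037,.06,92.87,7),(.6097,-.037,.018,92.87,3)])
E
```

```text
0 0 -0.43 0 0 -0; 0 0 -0.44 0 0 -0; 0.01 0.01 -0.43 0 0 -0; 0.36 0.52 0.03 0 0 -0; 0.36 0.52 0.03 0 0 -0; 0.37 0.52 0.02 0 0 -0; 0.36 0.52 0.03 0 0 -0; 0.36 0.52 0.03 0 0 -0; 0.36 0.52 0.03 0 0 -0; 0.37 0.52 0.03 0 0 -0
0 0 0.28 0 0 -0; 0 0 0.28 0 0 -0; 0 0 0.28 0 0 -0
```

apply_moves:
  plan: "0 0 -0.43 0 0 0; 0 0 -0.44 0 0 0; 0.01 0.01 -0.43 0 0 0; 0.36 0.52 0.03 0 0 0; 0.36 0.52 0.03 0 0 0; 0.37 0.52 0.02 0 0 0; 0.36 0.52 0.03 0 0 0; 0.36 0.52 0.03 0 0 0; 0.36 0.52 0.03 0 0 0; 0.37 0.52 0.03 0 0 0"

```text
time_s: 13.92
position: [0.6098, -0.0354, 0.0588]
tcp_rot: [[-0.05, 0.999, -0.002], [0.999, 0.05, 0.0], [0.0, -0.002, -1.0]]
force: [0.1, -0.1, -2.6]
opening: 0.732
grasp_force: 30.0
```

apply_moves:
  plan: "0 0 0 0 0 0; 0 0 0 0 0 0; 0 0 0.3 0 0 0; 0 0 0.3 0 0 0; 0 0 0.2 0 0 0; 0 0 0 0 0 0; 0 0 0 0 0 0; 0 0 0 0 0 0"

```text
time_s: 14.58
position: [0.6094, -0.0373, 0.0199]
tcp_rot: [[-0.049, 0.999, 0.0], [0.999, 0.049, -0.0], [-0.0, 0.0, -1.0]]
force: [-0.7, -0.1, -1.8]
opening: 0.732
grasp_force: 30.0
```

apply_moves:
  plan: "0 0 0.08 0 0 0; 0 0 0.06 0 0 0; 0 0 0.03 0 0 0; 0 0 0 0 0 0; 0 0 0 0 0 0"

```text
time_s: 15.0
position: [0.6095, -0.0367, 0.0111]
tcp_rot: [[-0.05, 0.999, 0.0], [0.999, 0.05, 0.0], [0.0, 0.0, -1.0]]
force: [-0.3, -0.5, -2.9]
opening: 0.731
grasp_force: 30.0
```

apply_moves:
  plan: "0 0 0.02 0 0 0; 0 0 0 0 0 0; 0 0 0 0 0 0"

```text
time_s: 15.25
position: [0.6096, -0.0367, 0.0109]
tcp_rot: [[-0.05, 0.999, 0.0], [0.999, 0.05, -0.0], [-0.0, 0.0, -1.0]]
force: [-1.4, -0.4, 4.7]
opening: 0.729
grasp_force: 30.0
```

apply_moves:
  plan: "0 0 0 0 0 0; 0 0 0 0 0 0; 0 0 0 0 0 0; 0 0 0 0 0 0; 0 0 0 0 0 0; 0 0 -0.2 0 0 0; 0 0 -0.5 0 0 0; 0 0 -0.6 0 0 0; 0 0 -0.5 0 0 0; 0 0 0 0 0 0"
  gripper: 1

```text
time_s: 16.08
position: [0.6134, -0.0376, 0.1059]
tcp_rot: [[-0.05, 0.999, 0.011], [0.999, 0.05, -0.003], [-0.003, 0.011, -1.0]]
force: [0.6, -0.6, -0.1]
opening: 0.998
grasp_force: 0.0
```

```bash
python3 - <<'E'
from p import *
p,s=pose();print(p)
plan([(.4346,.0484,.1,92.87,6),(.4346,.0484,.022,92.87,4)],[.6096,-.0367,.101,92.87])
E
```

```text
[ 6.13362987e-01 -3.75716434e-02  1.05917996e-01  9.28631455e+01]
0.31 -0.57 0 0 0 -0; 0.32 -0.57 0.01 0 0 -0; 0.31 -0.57 0 0 0 -0; 0.31 -0.56 0 0 0 -0; 0.31 -0.57 0.01 0 0 -0; 0.32 -0.57 0 0 0 -0; 0 0 0.39 0 0 -0; 0 0 0.39 0 0 -0; 0 0 0.39 0 0 -0; 0 0 0.39 0 0 -0
```

Before descending on the pillar I move above it, then take a look.

apply_moves:
  plan: "0.31 -0.57 0 0 0 0; 0.32 -0.57 0.01 0 0 0; 0.31 -0.57 0 0 0 0; 0.31 -0.56 0 0 0 0; 0.31 -0.57 0.01 0 0 0; 0.32 -0.57 0 0 0 0; 0 0 0 0 0 0; 0 0 0 0 0 0; 0 0 0 0 0 0"

```text
time_s: 16.83
position: [0.4358, 0.0485, 0.0994]
tcp_rot: [[-0.05, 0.999, 0.002], [0.999, 0.05, -0.0], [-0.001, 0.002, -1.0]]
force: [1.3, 0.3, 0.2]
opening: 1.001
grasp_force: 0.0
```

```bash
python3 - <<'E'
from p import *
from h import *
p,s=pose();print(p)
for n in("top","side"):cv2.imwrite(f"pics/{n}5.png",capture(n)[:,:,::-1])
a,b=[cv2.imread(f"pics/{n}5.png") for n in("top","side")]
cv2.imwrite("pics/v5.png",np.hstack([cv2.resize(a[160:360,200:540],(680,400))[:,:400],cv2.resize(a[190:350,420:580],(400,400))]))
cv2.imwrite("pics/v5b.png",b)
mt=comp(mask(a[:,:,::-1],"tote"),(500,262))
print(fit("tote",[.51,-.354,-.03],{"top":mt},z=.054))
E
```

```text
[4.35804616e-01 4.84595681e-02 9.93695635e-02 9.28703127e+01]
(array([ 0.50949538, -0.35406624, -0.02618543]), np.float64(0.1156104969148586))
```

View pics/v5b.png

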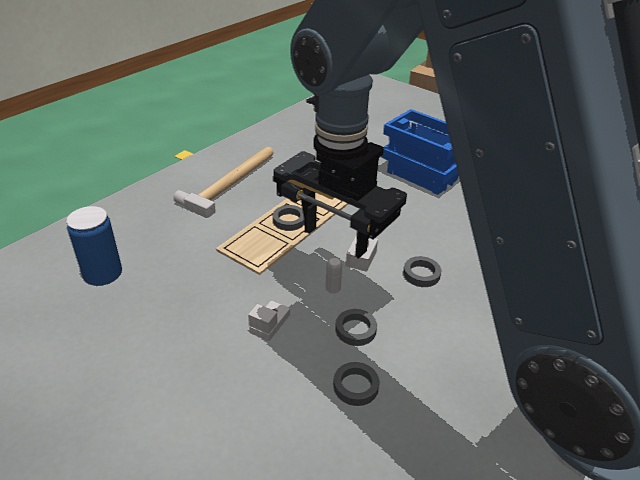

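View pics/v5.png

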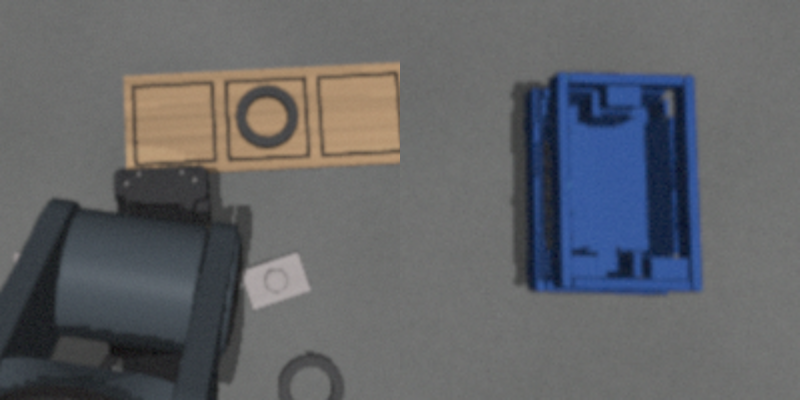

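The side view shows the upper tote seated on the base at (420,140) and the ring inside the middle field at (289,217). The top crop shows the ring centred at (267,117) in its field (225–308), and the totes square. Now I grasp the pillar.

apply_moves:
  plan: "0 -0.02 0.4 0 0 0; 0 0 0.4 0 0 0; 0 0 0.4 0 0 0; 0 0 0.25 0 0 0; 0 0 0.1 0 0 0; 0 0 0 0 0 0; 0 0 0 0 0 0"

```text
time_s: 17.52
position: [0.4343, 0.0482, 0.0215]
tcp_rot: [[-0.049, 0.999, 0.0], [0.999, 0.049, -0.0], [-0.0, 0.0, -1.0]]
force: [-0.1, -0.5, 0.9]
opening: 0.999
grasp_force: 0.0
```

apply_moves:
  plan: "0 0 0 0 0 0; 0 0 0 0 0 0; 0 0 0 0 0 0; 0 0 0 0 0 0; 0 0 0 0 0 0; 0 0 0 0 0 0; 0 0 0 0 0 0; 0 0 0 0 0 0"
  gripper: -1

```text
time_s: 18.18
position: [0.4335, 0.0486, 0.0216]
tcp_rot: [[-0.05, 0.999, 0.0], [0.999, 0.05, 0.0], [-0.0, 0.0, -1.0]]
force: [0.5, 0.4, 0.1]
opening: 0.477
grasp_force: 0.0
```

```bash
python3 - <<'E'
from p import *
p,s=pose();print(p,s["opening"],s["force"])
plan([(.4346,.0484,.11,92.87,3),(.6097,-.037,.11,92.87,7)],p)
E
```

```text
[4.33541400e-01 4.85808399e-02 2.16197133e-02 9.28553473e+01] 0.47666160007603225 [0.52993807 0.36063316 0.06770404]
0 0.01 -0.59 0 0 -0; 0 0 -0.59 0 0 -0; 0 0.01 -0.59 0 0 -0; -0.27 0.49 0 0 0 -0; -0.27 0.49 0 0 0 -0; -0.27 0.48 0 0 0 -0; -0.27 0.49 0 0 0 -0; -0.27 0.49 0 0 0 -0; -0.27 0.49 0 0 0 -0; -0.26 0.48 0 0 0 -0
```

apply_moves:
  plan: "0 0 0 0 0 0; 0 0 0 0 0 0; 0 0 0 0 0 0; 0 0 0 0 0 0; 0 0 0 0 0 0"

```text
time_s: 18.6
position: [0.4339, 0.0485, 0.0215]
tcp_rot: [[-0.05, 0.999, 0.001], [0.999, 0.05, -0.0], [-0.0, 0.001, -1.0]]
force: [0.8, 0.4, -0.1]
opening: 0.289
grasp_force: 30.0
```

apply_moves:
  plan: "0 0 -0.3 0 0 0; 0 0 -0.5 0 0 0; 0 0 -0.5 0 0 0; 0 0 -0.5 0 0 0; -0.27 0.49 0 0 0 0; -0.27 0.49 0 0 0 0; -0.27 0.49 0 0 0 0; -0.27 0.49 0 0 0 0; -0.27 0.49 0 0 0 0; -0.27 0.49 0 0 0 0"

```text
time_s: 19.43
position: [0.5842, -0.0254, 0.1108]
tcp_rot: [[-0.05, 0.999, -0.003], [0.999, 0.05, 0.001], [0.001, -0.003, -1.0]]
force: [1.0, 0.3, -3.1]
opening: 0.29
grasp_force: 30.0
```

apply_moves:
  plan: "-0.26 0.5 0 0 0 0; 0 0 0 0 0 0; 0 0 0 0 0 0; 0 0 0 0 0 0; 0 0 0 0 0 0"

```text
time_s: 19.85
position: [0.6077, -0.0359, 0.1106]
tcp_rot: [[-0.05, 0.999, -0.004], [0.999, 0.05, 0.001], [0.001, -0.004, -1.0]]
force: [-0.3, -0.0, -3.4]
opening: 0.29
grasp_force: 30.0
```

```bash
python3 - <<'E'
from p import *
from h import *
p,s=pose();print(p,s["opening"],s["force"])
for n in("top","side"):cv2.imwrite(f"pics/{n}6.png",capture(n)[:,:,::-1])
b=cv2.imread("pics/side6.png");cv2.imwrite("pics/v6.png",cv2.resize(b[120:270,200:400],(800,600)))
E
```

```text
[ 6.07741718e-01 -3.58964770e-02  1.10613227e-01  9.28754974e+01] 0.2904682778636023 [-0.31568208 -0.01749745 -3.44986424]
```

View pics/v6.png

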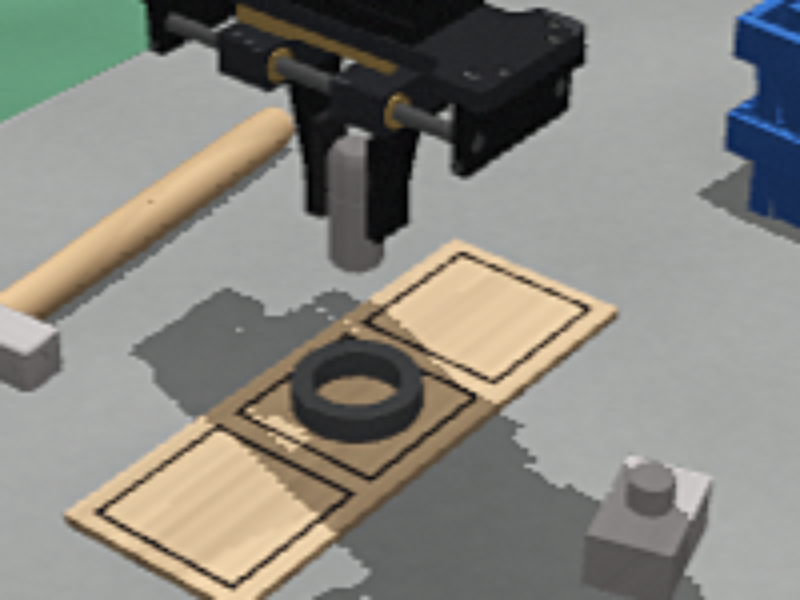

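The crop shows the pillar hanging upright between the fingers at (352,200), above the ring bore at (358,385). Lowering.

apply_moves:
  plan: "-0.02 0.03 0.4 0 0 0; 0 0 0.4 0 0 0; 0 0 0.35 0 0 0; 0 0 0.25 0 0 0; 0 0 0.12 0 0 0; 0 0 0.06 0 0 0; 0 0 0 0 0 0; 0 0 0 0 0 0"

```text
time_s: 20.62
position: [0.6121, -0.0377, 0.0332]
tcp_rot: [[-0.05, 0.999, 0.001], [0.999, 0.05, -0.0], [-0.0, 0.001, -1.0]]
force: [-0.8, -0.3, -2.8]
opening: 0.287
grasp_force: 30.0
```

apply_moves:
  plan: "0 0 0.03 0 0 0; 0 0 0 0 0 0; 0 0 0 0 0 0"

```text
time_s: 20.87
position: [0.6119, -0.0377, 0.0317]
tcp_rot: [[-0.05, 0.999, 0.001], [0.999, 0.05, -0.0], [-0.0, 0.001, -1.0]]
force: [0.3, 0.1, -2.7]
opening: 0.284
grasp_force: 30.0
```

apply_moves:
  plan: "0.01 -0.04 0.03 0 0 0; 0 0 0.03 0 0 0; 0 0 0 0 0 0; 0 0 0 0 0 0"

```text
time_s: 21.2
position: [0.6094, -0.0372, 0.0279]
tcp_rot: [[-0.05, 0.999, -0.0], [0.999, 0.05, 0.0], [0.0, -0.0, -1.0]]
force: [-0.4, 0.3, -2.8]
opening: 0.293
grasp_force: 30.0
```

apply_moves:
  plan: "0 0 0.02 0 0 0; 0 0 0 0 0 0; 0 0 0.02 0 0 0; 0 0 0 0 0 0; 0 0 0 0 0 0"

```text
time_s: 21.62
position: [0.6097, -0.0373, 0.0275]
tcp_rot: [[-0.05, 0.999, 0.001], [0.999, 0.05, -0.0], [-0.0, 0.001, -1.0]]
force: [-1.7, 0.2, 7.0]
opening: 0.286
grasp_force: 30.0
```

apply_moves:
  plan: "0 0 0 0 0 0; 0 0 0 0 0 0; 0 0 0 0 0 0; 0 0 0 0 0 0; 0 0 0 0 0 0; 0 0 -0.2 0 0 0; 0 0 -0.4 0 0 0; 0 0 -0.5 0 0 0; 0 0 -0.5 0 0 0; 0 0 -0.3 0 0 0"
  gripper: 1

```text
time_s: 22.45
position: [0.6108, -0.0375, 0.1241]
tcp_rot: [[-0.05, 0.999, 0.004], [0.999, 0.05, -0.001], [-0.001, 0.004, -1.0]]
force: [0.6, -0.5, -0.2]
opening: 0.95
grasp_force: 0.0
```

```bash
python3 - <<'E'
from p import *
plan([(.444,-.0446,.1,108.9,6)],[.6097,-.0373,.1225,92.87])
E
```

```text
0 -0.55 0.08 0 0 -0.0074; 0.03 -0.55 0.07 0 0 -0.0074; 0.06 -0.55 0.07 0 0 -0.0075; 0.08 -0.55 0.08 0 0 -0.0074; 0.1 -0.54 0.07 0 0 -0.0074; 0.14 -0.54 0.08 0 0 -0.0074
```

apply_moves:
  plan: "0 -0.55 0.08 0 0 -0.0074; 0.03 -0.55 0.07 0 0 -0.0074; 0.06 -0.55 0.07 0 0 -0.0075; 0.08 -0.55 0.08 0 0 -0.0074; 0.1 -0.54 0.07 0 0 -0.0074; 0.14 -0.54 0.08 0 0 -0.0074; 0 0 0 0 0 0; 0 0 0 0 0 0; 0 0 0 0 0 0"

```text
time_s: 23.2
position: [0.4454, -0.0449, 0.0992]
tcp_rot: [[-0.323, 0.946, 0.003], [0.946, 0.323, -0.001], [-0.002, 0.002, -1.0]]
force: [0.5, -0.3, 0.3]
opening: 1.004
grasp_force: 0.0
```

```bash
python3 - <<'E'
from p import *
from h import *
p,s=pose();print(p)
for n in("top","side"):cv2.imwrite(f"pics/{n}7.png",capture(n)[:,:,::-1])
a=cv2.imread("pics/top7.png");b=cv2.imread("pics/side7.png")
cv2.imwrite("pics/v7.png",np.hstack([cv2.resize(a[180:330,195:345],(400,400)),cv2.resize(b[150:350,200:400],(400,400))]))
plan([(.444,-.0446,.005,108.9,5)])
E
```

```text
[ 4.45389295e-01 -4.48552780e-02  9.92347295e-02  1.08836955e+02]
0 -0.01 0.38 0 0 -0; 0.01 0 0.37 0 0 -0; 0 -0.01 0.38 0 0 -0; 0 -0.01 0.38 0 0 -0.0001; 0.01 -0.01 0.37 0 0 0
```

View pics/v7.png

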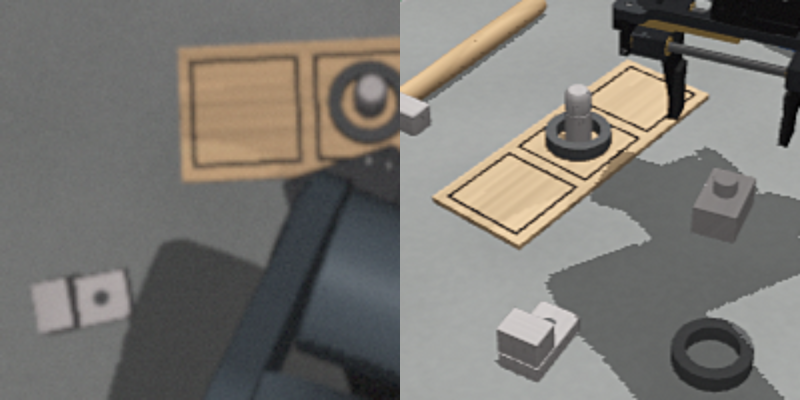

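The pillar stands upright inside the ring at (578,105) in the right crop. Now the insert.

apply_moves:
  plan: "0 -0.02 0.38 0 0 0; 0 0 0.38 0 0 0; 0 0 0.38 0 0 0; 0 0 0.38 0 0 0; 0 0 0.25 0 0 0; 0 0 0.09 0 0 0; 0 0 0 0 0 0; 0 0 0 0 0 0; 0 0 0 0 0 0"

```text
time_s: 24.05
position: [0.4438, -0.0448, 0.0062]
tcp_rot: [[-0.324, 0.946, 0.002], [0.946, 0.324, -0.001], [-0.001, 0.001, -1.0]]
force: [0.4, -0.3, 0.0]
opening: 0.999
grasp_force: 0.0
```

apply_moves:
  plan: "0 0 0 0 0 0; 0 0 0 0 0 0; 0 0 0 0 0 0; 0 0 0 0 0 0; 0 0 0 0 0 0; 0 0 0 0 0 0; 0 0 0 0 0 0; 0 0 0 0 0 0; 0 0 0 0 0 0; 0 0 0 0 0 0"
  gripper: -1

```text
time_s: 24.88
position: [0.4433, -0.0447, 0.0056]
tcp_rot: [[-0.323, 0.946, 0.001], [0.946, 0.323, -0.0], [-0.0, 0.001, -1.0]]
force: [1.1, 2.2, 0.5]
opening: 0.462
grasp_force: 30.0
```

```bash
python3 - <<'E'
from p import *
p,s=pose();print(p,s["opening"],s["grasp_force"])
a=np.radians(2.87)
for y in(-.095,.095):print(.6097-y*np.sin(a),-.037+y*np.cos(a))
g=(.6097+.095*np.sin(a),-.037-.095*np.cos(a))
plan([(.444,-.0446,.1,108.9,3),(*g,.1,92.87,6)])
E
```

```text
[ 4.43335723e-01 -4.46781501e-02  5.55097057e-03  1.08868105e+02] 0.46176006687895566 29.991480074822903
0.6144566504686206 -0.13188084251480575
0.6049433495313794 0.05788084251480576
0 0 -0.63 0 0 -0; 0 0.01 -0.63 0 0 -0.0001; 0 0 -0.63 0 0 0; -0.46 0.44 0 0 0 0.0074; -0.44 0.47 0 0 0 0.0074; -0.41 0.48 0 0 0 0.0075; -0.4 0.51 0 0 0 0.0074; -0.37 0.52 0 0 0 0.0074; -0.34 0.54 0 0 0 0.0074
```

apply_moves:
  plan: "0 0 -0.3 0 0 0; 0 0 -0.5 0 0 0; 0 0.01 -0.6 0 0 0; 0 0 -0.5 0 0 0; -0.46 0.44 0 0 0 0.0074; -0.44 0.47 0 0 0 0.0074; -0.41 0.48 0 0 0 0.0075; -0.4 0.51 0 0 0 0.0074; -0.37 0.52 0 0 0 0.0074; -0.34 0.54 0 0 0 0.0074"

```text
time_s: 25.72
position: [0.6135, -0.1318, 0.0989]
tcp_rot: [[-0.047, 0.999, -0.004], [0.999, 0.048, 0.002], [0.002, -0.004, -1.0]]
force: [-0.3, 0.1, -5.6]
opening: 0.454
grasp_force: 30.0
```

apply_moves:
  plan: "0 0 0 0 0 0; 0 0 0 0 0 0; 0 0 0 0 0 0; 0 0 0 0 0 0; 0 0 0 0 0 0; 0 0 0 0 0 0"

```text
time_s: 26.22
position: [0.613, -0.1311, 0.1002]
tcp_rot: [[-0.05, 0.999, -0.002], [0.999, 0.05, 0.001], [0.001, -0.002, -1.0]]
force: [-0.6, 0.7, -5.9]
opening: 0.457
grasp_force: 30.0
```

```bash
cat > ins.py <<'E'
from p import *
from h import *
import h
p,s=pose();print(p,s["opening"])
I={n:capture(n) for n in("top","side")}
for n in I:cv2.imwrite(f"pics/{n}8.png",I[n][:,:,::-1])
E
python3 ins.py; python3 - <<'E'
import cv2
b=cv2.imread("pics/side8.png");cv2.imwrite("pics/v8.png",cv2.resize(b[100:250,220:420],(800,600)))
E
```

```text
[ 0.61302448 -0.1310626   0.10023554 92.88233613] 0.45650799614347964
```

View pics/v8.png

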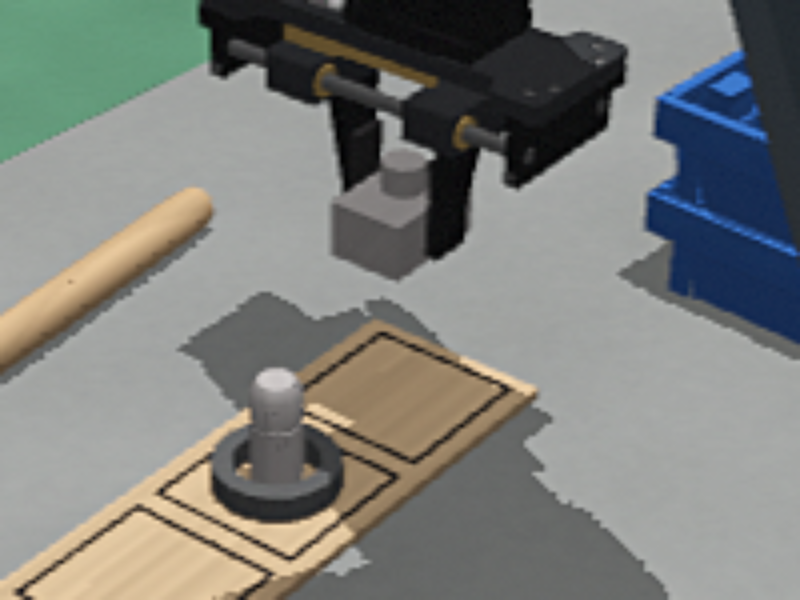

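```bash
python3 - <<'E'
from h import *
a=np.radians(2.87)
def pt(x,y,z,c=(.613,-.131)):return np.array([c[0]+x*np.cos(a)-y*np.sin(a),c[1]+x*np.sin(a)+y*np.cos(a),z])
for dy in(-.003,0,.003):print(dy,((proj("side",[pt(.02,.03+dy,.0946),pt(-.02,.03+dy,.0946),pt(.02,.03+dy,.1246),pt(-.02,.03+dy,.1246)])-[220,100]+.5)*4-.5).round(1).tolist())
E
```

```text
-0.003 [[335.4, 252.5], [402.9, 280.4], [335.9, 197.2], [404.5, 224.7]]
0 [[331.5, 255.0], [399.0, 283.1], [331.9, 199.8], [400.6, 227.3]]
0.003 [[327.7, 257.6], [395.2, 285.8], [328.0, 202.3], [396.7, 229.9]]
```

The held insert is level, and its corner at (398,280) matches the projection to within 1 mm. Descending.

apply_moves:
  plan: "-0.01 0.01 0.4 0 0 0; 0 0 0.4 0 0 0; 0 0 0.4 0 0 0; 0 0 0.25 0 0 0; 0 0 0.12 0 0 0; 0 0 0.05 0 0 0; 0 0 0 0 0 0; 0 0 0 0 0 0; 0 0 0 0 0 0"

```text
time_s: 27.07
position: [0.6157, -0.1326, 0.0208]
tcp_rot: [[-0.05, 0.999, 0.002], [0.999, 0.05, -0.001], [-0.001, 0.002, -1.0]]
force: [0.0, 0.4, -6.3]
opening: 0.453
grasp_force: 30.0
```

apply_moves:
  plan: "0 -0.01 0.06 0 0 0; 0 0 0.04 0 0 0; 0 0 0.03 0 0 0; 0 0 0 0 0 0; 0 0 0 0 0 0; 0 0 0 0 0 0"

```text
time_s: 27.57
position: [0.6142, -0.1323, 0.013]
tcp_rot: [[-0.05, 0.999, -0.0], [0.999, 0.05, 0.0], [0.0, -0.0, -1.0]]
force: [0.8, -0.3, -5.8]
opening: 0.455
grasp_force: 30.0
```

apply_moves:
  plan: "0 0 0.02 0 0 0; 0 0 0.02 0 0 0; 0 0 0 0 0 0; 0 0 0 0 0 0"

```text
time_s: 27.9
position: [0.6144, -0.1323, 0.0116]
tcp_rot: [[-0.05, 0.999, 0.001], [0.999, 0.05, -0.0], [-0.0, 0.0, -1.0]]
force: [-1.4, -0.3, -0.2]
opening: 0.455
grasp_force: 30.0
```

apply_moves:
  plan: "0 0 0 0 0 0; 0 0 0 0 0 0; 0 0 0 0 0 0; 0 0 0 0 0 0; 0 0 0 0 0 0; 0 0 -0.2 0 0 0; 0 0 -0.5 0 0 0; 0 0 -0.6 0 0 0; 0 0 -0.6 0 0 0; 0 0 -0.3 0 0 0"
  gripper: 1

```text
time_s: 28.73
position: [0.6161, -0.1329, 0.1254]
tcp_rot: [[-0.05, 0.999, 0.006], [0.999, 0.05, -0.002], [-0.003, 0.006, -1.0]]
force: [0.6, -0.1, -0.2]
opening: 0.994
grasp_force: 0.0
```

```bash
cat > heel.py <<'E'
from p import *
from h import *
import h
I={n:capture(n) for n in("top","side")}
for n in I:cv2.imwrite(f"pics/{n}9.png",I[n][:,:,::-1])
h.TH=134;m=mask(I["top"],"steel");o=m*0;o[272*S:315*S,200*S:250*S]=m[272*S:315*S,200*S:250*S]
cs,_=cv2.findContours(o,0,cv2.CHAIN_APPROX_NONE);cs=sorted(cs,key=cv2.contourArea)[-2:]
for c in cs:
    r=cv2.minAreaRect(c);b=(cv2.boxPoints(r)+.5)/S-.5
    z=.042 if r[0][0]<224*S else .016
    w=np.array([unproj("top",x,z) for x in b]);e=np.diff(np.r_[w,w[:1]],axis=0)
    print(z,w.mean(0).round(4),np.linalg.norm(e,axis=1).round(4),np.degrees(np.arctan2(e[:,1],e[:,0])).round(1))
# top7 joint fit with top faces
MODEL["heel"]=[box(-18,18,-32,6,16,16),box(-18,18,6,32,42,42)]
o=o*0;cv2.drawContours(o,cs,-1,255,-1);print(fit("heel",[.4595,.175,.2],{"top":o}))
plan([(.4578,.1828,.1,102.1,9)],[*pose()[0][:2],.122,92.87])
E
python3 heel.py
```

```text
(array([ 1.13416667, -0.521     ,  2.30666667]), np.float64(nan))
0.72 -0.32 0.05 0 0 -0.0028; 0.72 -0.3 0.05 0 0 -0.0029; 0.73 -0.29 0.05 0 0 -0.0028; 0.74 -0.28 0.05 0 0 -0.0029; 0.74 -0.27 0.04 0 0 -0.0028; 0.74 -0.25 0.05 0 0 -0.0029; 0.75 -0.24 0.05 0 0 -0.0028; 0.75 -0.23 0.05 0 0 -0.0029; 0.76 -0.21 0.05 0 0 -0.0028h.py:52: RuntimeWarning: invalid value encountered in scalar divide
  return q,r.fun/sum(np.count_nonzero(m) for m in masks.values())
```

```bash
sed -i 's/^I={n:capture.*/I={"top":cv2.imread("pics\/top"+__import__("sys").argv[1]+".png")[:,:,::-1]}/; /^for n in I/d' heel.py; sed -i 's/\[-2:\]/[-2:]/; /^plan/d' heel.py; for k in 0 7; do python3 heel.py $k; done
```

```text
0.042 [0.4556 0.1936] [0.0248 0.0345 0.0247 0.0345] [ -79.5 -167.8  100.4   12.4]
0.016 [0.4624 0.1622] [0.0373 0.035  0.0371 0.035 ] [ -79.  -167.6  101.    12.7]
(array([0.45921734, 0.17468929, 0.21982056]), np.float64(0.16212103476530493))
0.042 [0.4557 0.1937] [0.0256 0.0359 0.0255 0.0359] [ -79.5 -167.8  100.4   12.4]
0.016 [0.4623 0.1622] [0.0375 0.0367 0.0373 0.0366] [ -80.2 -168.8   99.7   11.5]
(array([0.45970728, 0.17496726, 0.20579662]), np.float64(0.11206896551724138))
```

apply_moves:
  plan: "0.72 -0.32 0.05 0 0 -0.0028; 0.72 -0.3 0.05 0 0 -0.0029; 0.73 -0.29 0.05 0 0 -0.0028; 0.74 -0.28 0.05 0 0 -0.0029; 0.74 -0.27 0.04 0 0 -0.0028; 0.74 -0.25 0.05 0 0 -0.0029; 0.75 -0.24 0.05 0 0 -0.0028; 0.75 -0.23 0.05 0 0 -0.0029; 0.76 -0.21 0.05 0 0 -0.0028; 0 0 0 0 0 0"

```text
time_s: 29.67
position: [0.4486, 0.1882, 0.0977]
tcp_rot: [[-0.216, 0.976, -0.008], [0.976, 0.216, 0.0], [0.002, -0.008, -1.0]]
force: [-0.7, -0.1, 0.1]
opening: 0.999
grasp_force: 0.0
```

apply_moves:
  plan: "0 0 0 0 0 0; 0 0 0 0 0 0; 0 0 0 0 0 0; 0 0 0 0 0 0; 0 0 0 0 0 0"

```text
time_s: 30.08
position: [0.456, 0.1825, 0.099]
tcp_rot: [[-0.207, 0.978, 0.0], [0.978, 0.207, -0.0], [-0.0, 0.0, -1.0]]
force: [0.4, 0.0, 0.4]
opening: 0.999
grasp_force: 0.0
```

```bash
python3 - <<'E'
from p import *
print(pose()[0]);plan([(.458,.1828,.02,102,4)])
E
```

```text
[4.56003084e-01 1.82509982e-01 9.90128307e-02 1.01934992e+02]
0 0.01 0.4 0 0 -0; 0 0.01 0.39 0 0 -0.0001; 0 0.01 0.4 0 0 -0; 0 0.01 0.39 0 0 -0.0001
```

apply_moves:
  plan: "0 0.04 0.4 0 0 0; 0 0 0.4 0 0 0; 0 0 0.4 0 0 0; 0 0 0.4 0 0 0; 0 0 0.2 0 0 0; 0 0 0.08 0 0 0; 0 0 0 0 0 0; 0 0 0 0 0 0; 0 0 0 0 0 0"

```text
time_s: 30.83
position: [0.4578, 0.1841, 0.0059]
tcp_rot: [[-0.209, 0.978, 0.002], [0.978, 0.209, 0.0], [-0.0, 0.002, -1.0]]
force: [0.9, -0.9, 0.9]
opening: 1.002
grasp_force: 0.0
```

apply_moves:
  plan: "0 0 0 0 0 0; 0 0 0 0 0 0; 0 0 0 0 0 0; 0 0 0 0 0 0; 0 0 0 0 0 0; 0 0 0 0 0 0; 0 0 0 0 0 0; 0 0 0 0 0 0; 0 0 0 0 0 0; 0 0 0 0 0 0"
  gripper: -1

```text
time_s: 31.67
position: [0.4573, 0.1841, 0.005]
tcp_rot: [[-0.209, 0.978, 0.0], [0.978, 0.209, 0.0], [0.0, 0.0, -1.0]]
force: [0.2, -0.2, 0.2]
opening: 0.412
grasp_force: 30.0
```

apply_moves:
  plan: "0 0 0 0 0 0; 0 0 0 0 0 0"

```text
time_s: 31.83
position: [0.4572, 0.1841, 0.005]
tcp_rot: [[-0.209, 0.978, 0.0], [0.978, 0.209, 0.0], [0.0, 0.0, -1.0]]
force: [0.3, 0.4, -1.0]
opening: 0.408
grasp_force: 30.0
```

```bash
python3 - <<'E'
from p import *
p,s=pose();print(p,s["opening"],s["grasp_force"])
# heel centre in tool: offset along heel y of the TCP
h=np.array([.4596,.175]);a=np.radians(p[3]-90);d=p[:2]-h
print("tcp in heel frame",d@[np.cos(a),np.sin(a)],oy:=d@[-np.sin(a),np.cos(a)])
b=np.radians(2.87);g=np.array([.60494,.05788])+oy*np.array([-np.sin(b),np.cos(b)]);print("goal",g)
plan([(*p[:2],.1,102,4),(*g,.1,92.87,6)])
E
```

```text
[4.57224662e-01 1.84145150e-01 5.02529059e-03 1.02069928e+02] 0.408437395263156 29.9995967368568
tcp in heel frame -0.00041052715264031656 0.009439675523742965
goal [0.60446736 0.06730784]
0 0 -0.47 0 0 0; 0 0 -0.48 0 0 0.0001; 0 0 -0.47 0 0 0; 0 0 -0.48 0 0 0.0001; -0.48 0.4 0 0 0 0.0042; -0.48 0.41 0 0 0 0.0043; -0.46 0.43 0 0 0 0.0042; -0.45 0.43 0 0 0 0.0042; -0.43 0.45 0 0 0 0.0042; -0.43 0.46 0 0 0 0.0043
```

apply_moves:
  plan: "0 0 -0.3 0 0 0; 0 0 -0.5 0 0 0; 0 0 -0.6 0 0 0; 0 0 -0.5 0 0 0; -0.48 0.4 0 0 0 0.0042; -0.48 0.41 0 0 0 0.0043; -0.46 0.43 0 0 0 0.0042; -0.45 0.43 0 0 0 0.0042; -0.43 0.45 0 0 0 0.0042; -0.43 0.46 0 0 0 0.0043"

```text
time_s: 32.67
position: [0.604, 0.0665, 0.0989]
tcp_rot: [[-0.05, 0.999, -0.004], [0.999, 0.05, 0.0], [0.001, -0.004, -1.0]]
force: [-0.1, 0.6, -4.5]
opening: 0.416
grasp_force: 30.0
```

apply_moves:
  plan: "0 0 0 0 0 0; 0 0 0 0 0 0; 0 0 0 0 0 0; 0 0 0.4 0 0 0; 0 0 0.4 0 0 0; 0 0 0.4 0 0 0; 0 0 0.25 0 0 0; 0 0 0.12 0 0 0; 0 0 0 0 0 0; 0 0 0 0 0 0"

```text
time_s: 33.5
position: [0.6043, 0.0678, 0.0216]
tcp_rot: [[-0.052, 0.999, -0.0], [0.999, 0.052, 0.0], [0.0, -0.0, -1.0]]
force: [0.5, -0.4, -4.9]
opening: 0.411
grasp_force: 30.0
```

apply_moves:
  plan: "0 0 0 0 0 0; 0 0 0 0 0 0"

```text
time_s: 33.67
position: [0.6055, 0.0675, 0.0228]
tcp_rot: [[-0.051, 0.999, 0.002], [0.999, 0.051, -0.0], [-0.0, 0.002, -1.0]]
force: [0.4, -0.2, -4.4]
opening: 0.408
grasp_force: 30.0
```

```bash
python3 - <<'E'
from p import *
from h import *
for n in("top","side"):cv2.imwrite(f"pics/{n}10.png",capture(n)[:,:,::-1])
p,s=pose();print(p,s["force"],s["opening"])
b=cv2.imread("pics/side10.png");cv2.imwrite("pics/v10.png",cv2.resize(b[130:280,180:380],(800,600)))
a=np.radians(2.87);c=p[:2]-.00944*np.array([-np.sin(a),np.cos(a)]);z=p[2]-.005
def pt(x,y,zz):return np.array([c[0]+x*np.cos(a)-y*np.sin(a),c[1]+x*np.sin(a)+y*np.cos(a),z+zz])
print(((proj("side",[pt(.018,.032,0),pt(-.018,.032,0),pt(.018,.032,.042),pt(-.018,.032,.042),pt(-.018,-.032,0)])-[180,130]+.5)*4-.5).round(1).tolist())
E
```

```text
[6.05262966e-01 6.74118244e-02 2.26021724e-02 9.29280943e+01] [-0.38959227  0.19401964 -4.76339528] 0.41031695641393695
[[224.6, 460.4], [285.1, 493.1], [218.1, 385.3], [280.1, 417.5], [380.1, 421.4]]
```

View pics/v10.png

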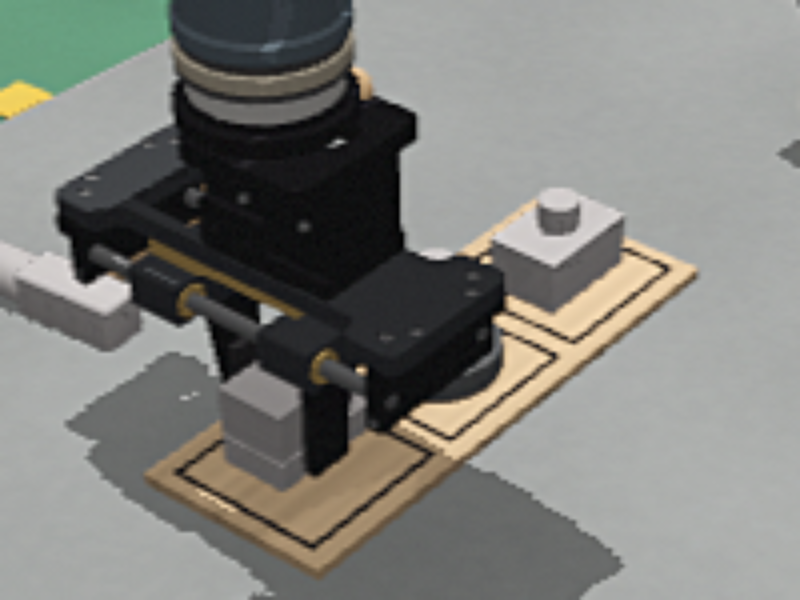

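The held heel is upright. Its corners, roughly (226,458) and (283,490), match the projection. Setting it down.

apply_moves:
  plan: "0 -0.01 0.1 0 0 0; 0 0 0.06 0 0 0; 0 0 0.04 0 0 0; 0 0 0 0 0 0; 0 0 0 0 0 0"

```text
time_s: 34.18
position: [0.6039, 0.0674, 0.0113]
tcp_rot: [[-0.051, 0.999, -0.0], [0.999, 0.051, 0.0], [0.0, -0.0, -1.0]]
force: [-0.1, 0.5, -4.9]
opening: 0.415
grasp_force: 30.0
```

apply_moves:
  plan: "0 0 0.02 0 0 0; 0 0 0 0 0 0; 0 0 0.02 0 0 0; 0 0 0 0 0 0; 0 0 0 0 0 0"

```text
time_s: 34.6
position: [0.604, 0.0674, 0.011]
tcp_rot: [[-0.051, 0.999, 0.0], [0.999, 0.051, -0.0], [-0.0, 0.0, -1.0]]
force: [-3.2, -0.1, 6.5]
opening: 0.407
grasp_force: 30.0
```

apply_moves:
  plan: "0 0 0 0 0 0; 0 0 0 0 0 0; 0 0 0 0 0 0; 0 0 0 0 0 0; 0 0 0 0 0 0; 0 0 -0.2 0 0 0; 0 0 -0.5 0 0 0; 0 0 -0.7 0 0 0; 0 0 -0.7 0 0 0; 0 0 -0.5 0 0 0"
  gripper: 1

```text
time_s: 35.43
position: [0.6051, 0.0674, 0.143]
tcp_rot: [[-0.051, 0.999, 0.003], [0.999, 0.051, -0.0], [-0.0, 0.003, -1.0]]
force: [1.2, -0.3, -0.6]
opening: 0.986
grasp_force: 0.0
```

apply_moves:
  plan: "0.6 -0.45 -0.1 0 0 0; 0.6 -0.45 -0.1 0 0 0; 0.6 -0.45 -0.1 0 0 0; 0.6 -0.45 -0.1 0 0 0; 0.6 -0.45 -0.1 0 0 0; 0.6 -0.45 0 0 0 0; 0.6 -0.45 0 0 0 0; 0 0 0 0 0 0; 0 0 0 0 0 0; 0 0 0 0 0 0"

```text
time_s: 36.27
position: [0.4366, 0.2692, 0.1651]
tcp_rot: [[-0.052, 0.999, 0.002], [0.999, 0.052, 0.0], [0.0, 0.002, -1.0]]
force: [0.6, -0.7, -0.8]
opening: 1.001
grasp_force: 0.0
```

```bash
cat > fin.py <<'E'
from p import *
from h import *
import h
p,s=pose();print(p,s["opening"],s["grasp_force"])
I={n:capture(n) for n in("top","side")}
for n in I:cv2.imwrite(f"pics/{n}11.png",I[n][:,:,::-1])
T=I["top"]
a=cv2.resize(T[170:330,240:560],(800,400))[:,:,::-1];cv2.imwrite("pics/v11.png",a)
mt=comp(mask(T,"tote"),(500,262));print("stack",fit("tote",[.51,-.354,-.03],{"top":mt},z=.054))
# steel faces on board: bright and unsaturated
Iu=cv2.resize(T,None,fx=S,fy=S).astype(int);m=((Iu[...,0]-Iu[...,2]<18)&(Iu[...,0]>120)).astype(np.uint8)*255
m[:185*S]=0;m[255*S:]=0;m[:,:255*S]=0;m[:,410*S:]=0
cs,_=cv2.findContours(m,0,cv2.CHAIN_APPROX_NONE)
b=np.radians(2.87)
for c in cs:
    if cv2.contourArea(c)<40*S*S:continue
    r=cv2.minAreaRect(c);u=(np.array(r[0])+.5)/S-.5
    for z in(.022,.036,.048,.066):
        w=unproj("top",u,z)-[.6097,-.037];print(u.round(1),np.array(r[1]).round()/S,round(r[2],1),z,(np.array([[np.cos(b),np.sin(b)],[-np.sin(b),np.cos(b)]])@w).round(4))
E
python3 fin.py
```

```text
[ 0.43657795  0.26923182  0.1651372  92.98470699] 1.0013872902806273 0.0
stack (array([ 0.50949538, -0.35406624, -0.02618543]), np.float64(0.11632130680912982))
[285.5 218.8] [19.75 33.  ] 88.8 0.022 [0.0018 0.0959]
[285.5 218.8] [19.75 33.  ] 88.8 0.036 [-0.001   0.0949]
[285.5 218.8] [19.75 33.  ] 88.8 0.048 [-0.0034  0.094 ]
[285.5 218.8] [19.75 33.  ] 88.8 0.066 [-0.0069  0.0927]
[333.8 212.7] [9.5  9.25] 45.0 0.022 [ 0.0092 -0.0018]
[333.8 212.7] [9.5  9.25] 45.0 0.036 [ 0.0064 -0.0014]
[333.8 212.7] [9.5  9.25] 45.0 0.048 [ 0.0039 -0.001 ]
[333.8 212.7] [9.5  9.25] 45.0 0.066 [ 0.0002 -0.0005]
[381.1 213.7] [19.25 29.75] 87.8 0.022 [ 0.0021 -0.0967]
[381.1 213.7] [19.25 29.75] 87.8 0.036 [-0.0006 -0.0949]
[381.1 213.7] [19.25 29.75] 87.8 0.048 [-0.003  -0.0934]
[381.1 213.7] [19.25 29.75] 87.8 0.066 [-0.0066 -0.0911]
```

View pics/v11.png

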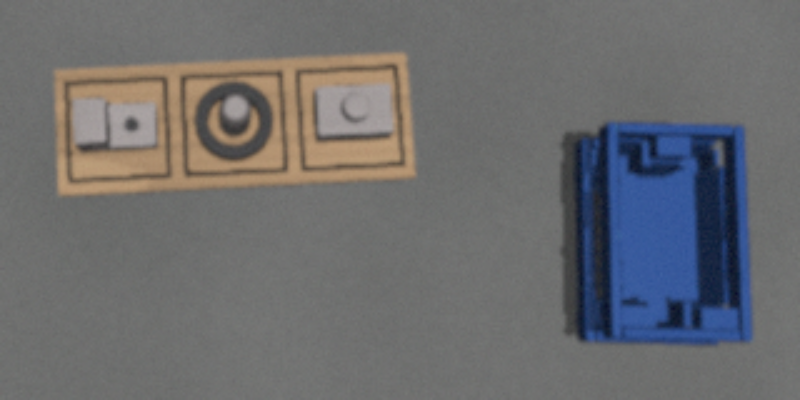

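View pics/side11.png

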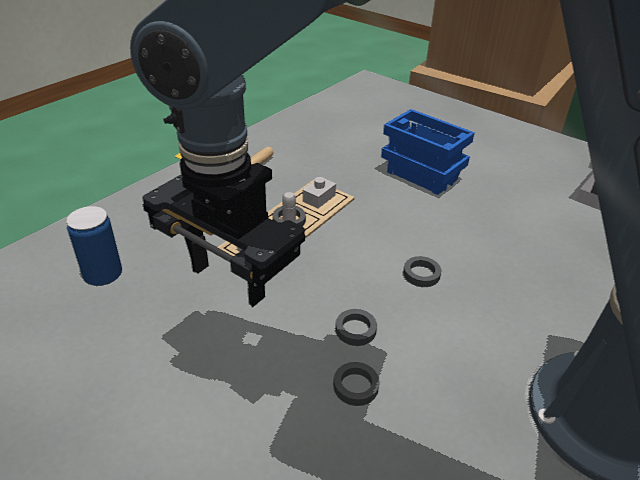

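```bash
python3 - <<'E'
from h import *
I={n:cv2.imread(f"pics/{n}11.png")[:,:,::-1] for n in("top","side")}
M={"top":comp(mask(I["top"],"tote"),(500,262)),"side":comp(mask(I["side"],"tote"),(425,160))}
for ks in(["top"],["side"],["top","side"]):
    f=lambda v:sum(np.count_nonzero((render(k,"tote",(.5081,-.352,-.028))|render(k,"tote",(v[0],v[1],v[2]*10),v[3]))^M[k]) for k in ks)
    x0=np.array([.509,-.353,-.0028,.054]);r=minimize(f,x0,method="Nelder-Mead",options=dict(initial_simplex=np.vstack([x0]+[x0+.005*e for e in np.eye(4)])))
    print(ks,r.x*[1,1,10,1],r.fun/sum(np.count_nonzero(M[k]) for k in ks))
E
```

```text
['top'] [ 0.50984414 -0.35442866 -0.02903945  0.05363067] 0.04178305523987552
['side'] [ 0.51038911 -0.3547256  -0.02588321  0.05246632] 0.02678424649491557
['top', 'side'] [ 0.51013789 -0.35503646 -0.02934947  0.05221468] 0.03527312271700639
```

The top view shows everything in place, and the fits put the blocks and pillar within about 1.5 mm of centre. The stacked tote sits at about 53 mm and is square within its play. Handing in.

```bash
python3 -c "
from rig import bot
print(bot.hand_in())"
```

```text
the job is handed in; nothing more can be done
None
```

The job is done and handed in at about 36 s on the robot's clock: the empty tote is stacked end for end on the rim lugs, the ring, pillar, core insert and heel block are in their fields, and the gripper is open and clear; no verdict was returned.

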